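# Put the dressed grinding wheels away in the pull-out rack

### The arm

A 7-joint arm with a two-finger parallel gripper is mounted at the origin on the work surface. World frame = base frame: x ahead of the robot, y to its left, z up, the work surface at z = 0. Lengths are in m, angles in rad, forces in N, time in s.
With the tool pointing down it reaches from about 0.35 to 0.775 m from the base axis. Payload 3.1 kg.
Tool frame: the origin (TCP) lies on the centre line of the jaws, within the pads' length; the fingertips stand 8 mm ahead of it and the grasp point (between the pads) lies 11 mm behind it; z points along the fingers, y is the line along which they close (so a half turn about z gives the same grasp; the last joint's range is limited). The gripper opens to 85 mm and grips with 20 to 120 N. Pads are 22 mm wide; open, the fingers measure 114 mm over their backs; the gripper's body (76 mm by 85 mm) begins 54 mm behind the grasp point. The pads swing forward as they close: fully open they stand 13 mm farther back than shut.
Start: joints at [1.306, 0.311, 0.014, 1.512, -0.004, 1.319, -0.027], TCP at [0.122, -0.536, 0.212] pointing down, gripper open.
Joint ranges: [-2.7, 2.7], [-0.3, 1.91], [-1.27, 1.3], [0.12, 2.57], [-1.44, 4.58], [0.2, 2.03], [-3.05, 3.05]. Speed limits (rad/s): [2.79, 2.79, 3.14, 3.14, 3.14, 3.14, 3.14].

### API

Orientations are given as a rotation vector (axis times angle).
In Python, from plant import robot, eoat, kinematics, status, optics, job gives the robot as it stands. Calls block until the motion is done:
- robot.movep(position, orientation): joint-space move of the TCP to a pose.
- robot.line_to(position, ori=None, velocity=0.15, threshold=None): straight line of the TCP; ori=None keeps the orientation; velocity is the mean speed in m/s. With threshold (N) it stops when the force on the tool has changed by that much, and returns True; else False.
- robot.set_joints(angles): joint-space move.
- eoat.let_go() and eoat.clamp(newtons=None): open the fingers fully, or close them until they stop; newtons is the grip in N (None keeps the last).
- robot.sleep(seconds).
- kinematics.ik(position, orientation): joint angles nearest the present ones, or None.
- status.sense(): the state.
- optics.camera(name): name is "scene" or "top" or "wrist"; returns a dict with "frame" (384x512x3 uint8, blue, green, red), "fx", "fy", "cx", "cy" (pixels), "k1" (the pictures are not rectified: a ray, as slopes to the right and down, at radius r is drawn at 1 + k1 r^2 times it, then the intrinsics apply), "world_from_camera" (4x4, takes a point from camera to world coordinates); the wrist camera has in their place "tool_from_camera" (4x4, takes a point from camera to tool coordinates, whose origin is the TCP and whose axes are the flange's). Camera axes: x right, y down, z forward; pixel columns grow to the right and rows downward; lengths in m; the calibration is good to about 2 mm. A picture is of the moment at which its call begins: read the wrist's pose just before it. There is no depth.
A pose or a line that the arm cannot do raises robot.MotionError and nothing moves.
- job.finish_job(): hands the job in; it is judged then, once.
The state is a dict: "time_s": time; "qpos": joint angles; "joint_vel": joint speeds; "joint_efforts": joint torques, N m; "eef_pos": TCP position; "ee_rot": TCP orientation; "force": force on the tool from outside, world axes, zero at the start; "wrist_torque": the same for the moment, N m; "grip_width": finger opening in m; "grasp_force": force on a finger pad.
Only numpy, scipy, OpenCV 4.12 (cv2) and the standard library are available. Lean on these libraries where they do the work, as an engineer would, in place of code of your own. Each camera call takes 0.05 s, during which the arm holds its last target. There are 200 camera calls.

### The job

Draw the wheel rack's carriage out from under its clear cover as far as it goes, stand every mounted wheel that hangs in the slotted rest upright in a socket of its own on the carriage (feel for each socket, which is hidden under its rubber dust seal, until the shank drops in and bottoms), then push the loaded carriage fully home under the cover. Do not shift the drill chuck, the tape roll or the wrench lying about.

Things in the scene. Friction and masses are not known exactly. Their poses are not given: they have to be found in the camera images.
- carriage (a joint): How far the carriage is drawn out, m: 0 fully home under the cover (a stop), 0.12 fully out (a stop). It slides level along the rack's -x direction, needs about 8 N to move, and stays where it is left.
- knob (a point): Black upright pull knob on the carriage's front edge, d 24, 60 to 94 mm above the bench, on a thinner stem, free all round. The point is on its axis, 80 mm above the bench; axes as the rack's; moves with the carriage. It is 110 mm in front (-x of the rack) of the socket row; with the carriage home it is 70 mm in front of the cover.
- rack: Fixed pull-out rack. Origin on the bench under the socket row's middle when home; x away from the robot into the cover, y along the row, to the left. Base 342 wide, 8 thick, x -250 to 60. Clear cover, open in front, x -40 to 60, 342 wide, roof at 149-153 mm height. Carriage: aluminium tray 322 wide, deck top 50 mm high, reaching 125 before and 45 behind the row.
- seal1 (a point): Centre of rubber dust seal 1, leftmost of 5 in a row, black, d 44, at deck height; axes as the rack's; moves with the carriage. Its slits give way freely. Below: 30 mm square opening in the 4 mm deck, then the flat top of a socket with a blind hole d 18, 28 deep, unseen; hole centre up to 3.5 mm off in x and in y, other for each. A shank home has its foot 32 mm below the deck.
- seal2 (a point): Centre of dust seal 2, 66 mm to the right (-y of the rack) of seal 1; all else as seal 1, but its hole is off by another amount.
- seal3 (a point): Centre of dust seal 3, 66 mm to the right of seal 2; all else as seal 1, but its hole is off by another amount.
- seal4 (a point): Centre of dust seal 4, 66 mm to the right of seal 3; all else as seal 1, but its hole is off by another amount.
- seal5 (a point): Centre of dust seal 5, the rightmost, 66 mm to the right of seal 4; all else as seal 1, but its hole is off by another amount.
- rest: Slotted dark steel rest, fixed to the bench, 320 x 70 mm, top 50 mm above the bench, with a slot 20 mm wide along its x axis (x from -148 to +148), in which the wheels hang side by side. Origin on the bench under its middle.
- wheel1: Mounted grey-green abrasive wheel, diameter 46, on a steel arbor. Upright; origin: centre of its foot, z up the axis. Shank d 16, z 0-34 (lowest 3 mm: d 14); flange d 40, z 34-37; wheel z 37-53; hex nut 22 wide to z 61; bare spindle d 12, z 61-104, to grip by; point to z 112. About 160 g. Hangs by its flange in the rest's slot, foot 16 mm above the bench. Its turn is free. May be absent.
- wheel2: Mounted orange abrasive wheel, diameter 42, on a steel arbor. Upright; origin: centre of its foot, z up the axis. Shank d 16, z 0-34 (lowest 3 mm: d 14); flange d 40, z 34-37; wheel z 37-53; hex nut 22 wide to z 61; bare spindle d 12, z 61-104, to grip by; point to z 112. About 160 g. Hangs by its flange in the rest's slot, foot 16 mm above the bench. Its turn is free. May be absent.
- wheel3: Mounted orange abrasive wheel, diameter 46, on a steel arbor. Upright; origin: centre of its foot, z up the axis. Shank d 16, z 0-34 (lowest 3 mm: d 14); flange d 40, z 34-37; wheel z 37-53; hex nut 22 wide to z 61; bare spindle d 12, z 61-104, to grip by; point to z 112. About 160 g. Hangs by its flange in the rest's slot, foot 16 mm above the bench. Its turn is free. May be absent.
- wheel4: Mounted grey-green abrasive wheel, diameter 40, on a steel arbor. Upright; origin: centre of its foot, z up the axis. Shank d 16, z 0-34 (lowest 3 mm: d 14); flange d 40, z 34-37; wheel z 37-53; hex nut 22 wide to z 61; bare spindle d 12, z 61-104, to grip by; point to z 112. About 160 g. Hangs by its flange in the rest's slot, foot 16 mm above the bench. Its turn is free. May be absent.
- wheel5: Mounted grey-green abrasive wheel, diameter 44, on a steel arbor. Upright; origin: centre of its foot, z up the axis. Shank d 16, z 0-34 (lowest 3 mm: d 14); flange d 40, z 34-37; wheel z 37-53; hex nut 22 wide to z 61; bare spindle d 12, z 61-104, to grip by; point to z 112. About 160 g. Hangs by its flange in the rest's slot, foot 16 mm above the bench. Its turn is free. May be absent.
- chuck: Keyed drill chuck standing on the bench, diameter 38, 64 high, origin under its middle. Leave alone.
- tape_roll: Roll of masking tape lying flat, diameter 90, 25 high, origin under its middle. Leave alone.
- wrench: Steel wrench lying on the bench, 160 long, origin near its middle. Leave alone.
There are look-alikes about, which are no part of the job. What is shaped like the wheel2 but red is not meant.

How it is judged:
On the way, in this order (a step that is already met when the one before it is completed fails the run):
1. the carriage is drawn out to its stop (over 114 of 120 mm) (value of joint carriage above 0.114 m), for 0.2 s.
2. every wheel stands bottomed in a socket with the carriage still out (over 90 mm) (value of joint carriage above 0.09 m and z of each of wheel1, wheel2, wheel3, wheel4, wheel5 in the frame of seal1 below -0.027 m and (horizontal distance between wheel1 and seal1 below 0.01 m or horizontal distance between wheel1 and seal2 below 0.01 m or horizontal distance between wheel1 and seal3 below 0.01 m or horizontal distance between wheel1 and seal4 below 0.01 m or horizontal distance between wheel1 and seal5 below 0.01 m) and angle between each of wheel1, wheel2, wheel3, wheel4, wheel5's own z axis and vertical below 0.2 rad and (horizontal distance between wheel2 and seal1 below 0.01 m or horizontal distance between wheel2 and seal2 below 0.01 m or horizontal distance between wheel2 and seal3 below 0.01 m or horizontal distance between wheel2 and seal4 below 0.01 m or horizontal distance between wheel2 and seal5 below 0.01 m) and (horizontal distance between wheel3 and seal1 below 0.01 m or horizontal distance between wheel3 and seal2 below 0.01 m or horizontal distance between wheel3 and seal3 below 0.01 m or horizontal distance between wheel3 and seal4 below 0.01 m or horizontal distance between wheel3 and seal5 below 0.01 m) and (horizontal distance between wheel4 and seal1 below 0.01 m or horizontal distance between wheel4 and seal2 below 0.01 m or horizontal distance between wheel4 and seal3 below 0.01 m or horizontal distance between wheel4 and seal4 below 0.01 m or horizontal distance between wheel4 and seal5 below 0.01 m) and (horizontal distance between wheel5 and seal1 below 0.01 m or horizontal distance between wheel5 and seal2 below 0.01 m or horizontal distance between wheel5 and seal3 below 0.01 m or horizontal distance between wheel5 and seal4 below 0.01 m or horizontal distance between wheel5 and seal5 below 0.01 m)), for 0.2 s.
At the end, for the whole second after the job is handed in: The carriage is home (within 6 mm of its inner stop) and every wheel present stands upright (within 0.2 rad) in a socket of its own, its foot at least 27 mm below the deck and within 10 mm of a seal's middle (value of joint carriage below 0.006 m and z of each of wheel1, wheel2, wheel3, wheel4, wheel5 in the frame of seal1 below -0.027 m and (horizontal distance between wheel1 and seal1 below 0.01 m or horizontal distance between wheel1 and seal2 below 0.01 m or horizontal distance between wheel1 and seal3 below 0.01 m or horizontal distance between wheel1 and seal4 below 0.01 m or horizontal distance between wheel1 and seal5 below 0.01 m) and angle between each of wheel1, wheel2, wheel3, wheel4, wheel5's own z axis and vertical below 0.2 rad and (horizontal distance between wheel2 and seal1 below 0.01 m or horizontal distance between wheel2 and seal2 below 0.01 m or horizontal distance between wheel2 and seal3 below 0.01 m or horizontal distance between wheel2 and seal4 below 0.01 m or horizontal distance between wheel2 and seal5 below 0.01 m) and (horizontal distance between wheel3 and seal1 below 0.01 m or horizontal distance between wheel3 and seal2 below 0.01 m or horizontal distance between wheel3 and seal3 below 0.01 m or horizontal distance between wheel3 and seal4 below 0.01 m or horizontal distance between wheel3 and seal5 below 0.01 m) and (horizontal distance between wheel4 and seal1 below 0.01 m or horizontal distance between wheel4 and seal2 below 0.01 m or horizontal distance between wheel4 and seal3 below 0.01 m or horizontal distance between wheel4 and seal4 below 0.01 m or horizontal distance between wheel4 and seal5 below 0.01 m) and (horizontal distance between wheel5 and seal1 below 0.01 m or horizontal distance between wheel5 and seal2 below 0.01 m or horizontal distance between wheel5 and seal3 below 0.01 m or horizontal distance between wheel5 and seal4 below 0.01 m or horizontal distance between wheel5 and seal5 below 0.01 m)); the robot touches nothing.
It fails at once if the drill chuck is shifted by more than 30 mm (distance of chuck from where it was at the start of the episode above 0.03 m).
It fails at once if the tape roll is shifted by more than 30 mm (distance of tape_roll from where it was at the start of the episode above 0.03 m).
It fails at once if the wrench is shifted by more than 30 mm (distance of wrench from where it was at the start of the episode above 0.03 m).
Of wheel1, wheel2, wheel3, wheel4, wheel5 only 3 to 5 are there at a start; the rules pass over those that are not, and their reading is None.
At some moment in a run one of wheel1, wheel2, wheel3, wheel4, wheel5 may be knocked a few centimetres aside while the robot is not near it.
It also fails if it takes over 210 s, if anything falls off the work surface, if the arm or the gripper's body presses on something with over 40 N, if the wrist force passes 120 N, or if a joint passes its speed limit or range.

## Working session

There is one attempt and no reset: what is moved stays moved. The work goes in short steps, each a Python script; the robot and the scene stay as the last script left them, time stands still between calls to the robot, and variables do not carry over. Pictures are saved under pics/ and viewed, at most 14 in all, crops included, and the job is handed in when it is done.

```bash
ls; mkdir -p pics; cat > h.py <<'E'
import numpy as np, cv2
from plant import robot, eoat, kinematics, status, optics, job
def snap(name,fn=None):
    c=optics.camera(name)
    if fn: cv2.imwrite('pics/'+fn,c['frame'])
    return c
def K(c): return np.array([[c['fx'],0,c['cx']],[0,c['fy'],c['cy']],[0,0,1.]])
def ray(c,T,uv):
    # distorted = p*(1+k1 r^2), r undistorted radius
    n=cv2.undistortPointsIter(np.array([[uv]],float),K(c),np.array([c['k1'],0,0,0.]),None,None,(3,50,1e-10))[0,0]
    return T[:3,3],T[:3,:3]@np.array([n[0],n[1],1.])
def at(c,uv,z,T=None):
    o,d=ray(c,c['world_from_camera'] if T is None else T,uv)
    return o+d*(z-o[2])/d[2]
def proj(c,p,T=None):
    T=c['world_from_camera'] if T is None else T
    q=T[:3,:3].T@(np.array(p,float)-T[:3,3]); a=q[:2]/q[2]; a=a*(1+c['k1']*(a@a))
    return a*[c['fx'],c['fy']]+[c['cx'],c['cy']]
E
python3 - <<'E'
from h import *
for n in('scene','top','wrist'):
    c=snap(n,n+'0.png'); print(n,c['fx'],c['fy'],c['cx'],c['cy'],c['k1']); print(np.round(c.get('world_from_camera',c.get('tool_from_camera')),3))
s=status.sense(); print(s)
E
```

```text
pics
scene 438.25716681835144 438.25716681835144 260.4971822216091 192.71741704916641 -0.15246249087923178
[[ 0.869  0.361 -0.34   0.935]
 [ 0.496 -0.627  0.601 -0.733]
 [ 0.004 -0.69  -0.723  0.98 ]
 [ 0.     0.     0.     1.   ]]
top 441.04049833202976 441.04049833202976 257.83567175796156 186.98233225619182 -0.06331448224091585
[[-2.600e-02 -9.910e-01  1.310e-01  2.990e-01]
 [-1.000e+00  2.600e-02  1.000e-03  5.800e-02]
 [-4.000e-03 -1.310e-01 -9.910e-01  1.505e+00]
 [ 0.000e+00  0.000e+00  0.000e+00  1.000e+00]]
wrist 338.2500662797074 338.2500662797074 262.15699157663386 185.22016285313964 -0.09584520655501966
[[ 0.    -0.947 -0.322  0.082]
 [ 1.     0.     0.     0.001]
 [-0.    -0.322  0.947 -0.161]
 [ 0.     0.     0.     1.   ]]
{'time_s': 0.15, 'qpos': array([ 1.30631824,  0.31153347,  0.01397825,  1.51266803, -0.00436032,
        1.31917176, -0.0271976 ]), 'joint_vel': array([-0.00133535, -0.0021056 , -0.00146879, -0.00405726,  0.00106951,
        0.00032186,  0.00041911]), 'joint_efforts': array([ 5.98125953e-04, -3.80274618e+01,  1.46488566e-01, -2.30850792e+01,
        1.23503275e-02,  9.58906923e-03, -1.03401650e-06]), 'eef_pos': array([ 0.12140058, -0.53585302,  0.21118363]), 'ee_rot': array([-3.12039145e+00, -3.49186153e-01,  4.78135542e-04]), 'force': array([-0.16429561,  0.17886719, -0.16136654]), 'wrist_torque': array([0.0078324 , 0.04553153, 0.00847136]), 'grasp_force': 0.0, 'grip_width': 0.0855603352366875}
```

View pics/top0.png

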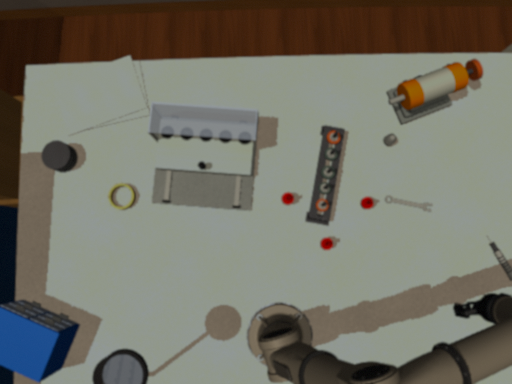

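View pics/scene0.png

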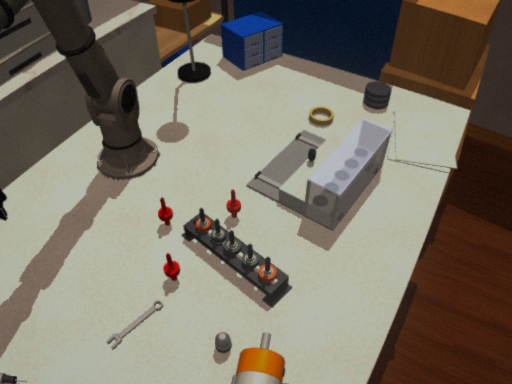

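Top view: rack at (150–258, 105–208) with the knob at about (204,165). The rest runs (308–345, 126–224) and holds 5 wheels: orange, grey, grey, grey, orange. Three red look-alikes stand loose at (288,198), (327,243) and (367,203); they are red and not in the rest, so I leave them. The wrench is at (410,203), the chuck at (390,140) and the tape roll at (123,196).

Next is one enlarged crop to confirm and get pixels.

```bash
python3 - <<'E'
import cv2
i=cv2.imread('pics/top0.png')
a=cv2.resize(i[95:215,140:270],None,fx=4,fy=4,interpolation=cv2.INTER_CUBIC)
b=cv2.resize(i[115:235,285:355],None,fx=4,fy=4,interpolation=cv2.INTER_CUBIC)
cv2.imwrite('pics/crop.png',cv2.hconcat([a,b]))
E
```

```text
(no output)
```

View pics/crop.png

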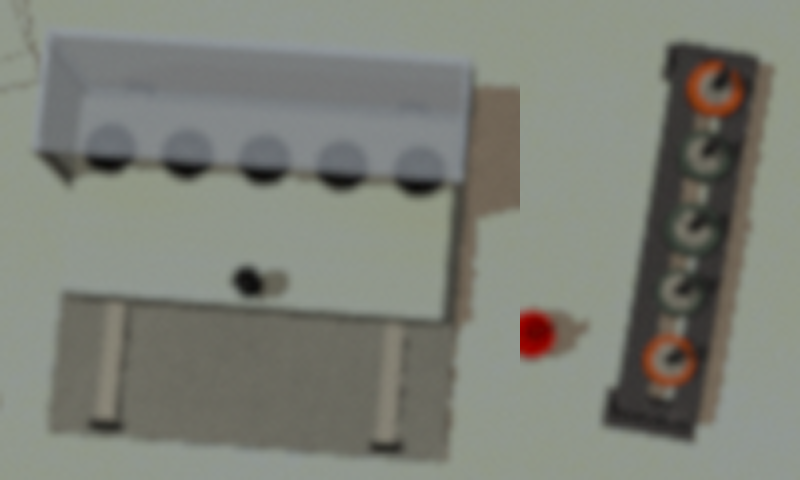

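```bash
python3 - <<'E'
from h import *
c=snap('top')
P=lambda x,y,z:at(c,(x-.375,y-.375),z)[:2]
s=[P(140+x/4,95+y/4,.05) for x,y in [(112,148),(188,154),(265,160),(342,165),(420,170)]]
print('seals',np.round(s,4)); d=s[0]-s[4]; print('len',np.linalg.norm(d),'yaw of rack y',np.arctan2(d[1],d[0]))
print('knob',P(140+246/4,95+280/4,.094))
fr=P(140+62/4,95+292/4,.05),P(140+446/4,95+321/4,.05); print('front edge',fr,np.linalg.norm(fr[0]-fr[1]))
w=[P(285+(x-520)/4,115+y/4,.069) for x,y in [(714,88),(706,155),(694,228),(680,292),(669,360)]]
print('wheels',np.round(w,4)); d=w[0]-w[4];print(np.linalg.norm(d),np.arctan2(d[1],d[0]))
for x,y in [(675,42),(757,55),(692,440),(604,425)]: print(P(285+(x-520)/4,115+y/4,.05))
E
```

```text
seals [[0.6887 0.3606]
 [0.6815 0.2958]
 [0.6743 0.2303]
 [0.6681 0.1651]
 [0.6619 0.0992]]
len 0.2627605669300818 yaw of rack y 1.468767161248642
knob [0.56322828 0.24153876]
front edge (array([0.56559574, 0.40253958]), array([0.53210891, 0.08033546])) 0.3239396003350111
wheels [[ 0.6511 -0.1969]
 [ 0.5943 -0.1874]
 [ 0.5332 -0.1744]
 [ 0.4802 -0.1604]
 [ 0.4245 -0.1488]]
0.23172129801980282 -0.20908971385897937
[ 0.69667534 -0.16912161]
[ 0.68362534 -0.23836348]
[ 0.35952474 -0.16761099]
[ 0.37387338 -0.09553476]
```

```bash
cat >> h.py <<'E'
from scipy.spatial.transform import Rotation as Ro
RY=-0.102; RX=np.array([np.cos(RY),np.sin(RY)]); RYv=np.array([-RX[1],RX[0]])
SY=-0.209; SX=np.array([np.cos(SY),np.sin(SY)])
def ori(a):
    y=np.array([np.cos(a),np.sin(a),0]);z=np.array([0,0,-1.]);return Ro.from_matrix(np.c_[np.cross(y,z),y,z]).as_rotvec()
def S(k='eef_pos'): return np.array(status.sense()[k])
def V(xy,z): return np.array([xy[0],xy[1],z])
def wristT(c,s): 
    T=np.eye(4);T[:3,:3]=Ro.from_rotvec(s['ee_rot']).as_matrix();T[:3,3]=s['eef_pos'];return T@c['tool_from_camera']
E
python3 - <<'E'
from h import *
k=np.array([0.5645,0.2414])
for a in (np.pi/2+RY,-np.pi/2+RY): print(a,kinematics.ik(V(k,.2),ori(a)))
a=-np.pi/2+RY
robot.movep(V(k,.2),ori(a)); print(S('time_s'),S('qpos'))
print(robot.line_to(V(k,.069),velocity=.1,threshold=12),S())
eoat.clamp(70); print(S('grip_width'))
p=S(); print(robot.line_to(p-V(RX*.128,0),velocity=.06,threshold=30)); q=S(); print(q, (q-p)[:2]@RX,(q-p)[:2]@RYv,S('force'),S('grip_width'))
robot.line_to(q+V(RX*.001,0),velocity=.05)
eoat.let_go(); robot.line_to(q+[0,0,.15]); 
snap('top','top1.png'); print(S('time_s'))
# look at rest
m=np.array([.5367,-.1735]); 
robot.movep(V(m-SX*.03,.26),ori(-np.pi/2+SY)); s=status.sense(); snap('wrist','w1.png'); print(s['eef_pos'],s['ee_rot'],s['time_s'])
E
```

```text
1.4687963267948965 [ 0.14259237  0.62803526 -0.97778981  1.31590143  0.51257236  1.45683
  0.67113068]
-1.6727963267948966 [ 0.05984358  0.5682363  -0.80294107  1.31929849  0.40249192  1.41791531
 -2.39536593]
3.3333 [ 0.06086756  0.56822862 -0.80181058  1.3191753   0.40273984  1.41800721
 -2.39529699]
False [0.56504464 0.2418576  0.06986013]
0.019039281664847783
True
[0.45562302 0.25307045 0.06950631] -0.10956858168549115 0.0003629385463430595 [1.3499684  1.10562953 0.46402456] 0.019003111861826554
9.3167
[ 0.50768566 -0.16506356  0.26006587] [-3.12393378e+00  3.22223932e-01 -2.11528267e-04] 10.8833
```

```bash
python3 - <<'E'
import cv2
i=cv2.imread('pics/top1.png')
a=cv2.resize(i[95:215,140:270],None,fx=3,fy=3,interpolation=cv2.INTER_CUBIC)
w=cv2.imread('pics/w1.png'); w=cv2.resize(w,(480,360))
cv2.imwrite('pics/v1.png',cv2.vconcat([cv2.copyMakeBorder(a,0,0,0,480-a.shape[1],0),w])[:,:] if 0 else cv2.hconcat([cv2.resize(a,(390,360))[:, :320] if 0 else cv2.resize(a,(320,295)),cv2.resize(w,(394,295))]))
E
```

```text
(no output)
```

View pics/v1.png

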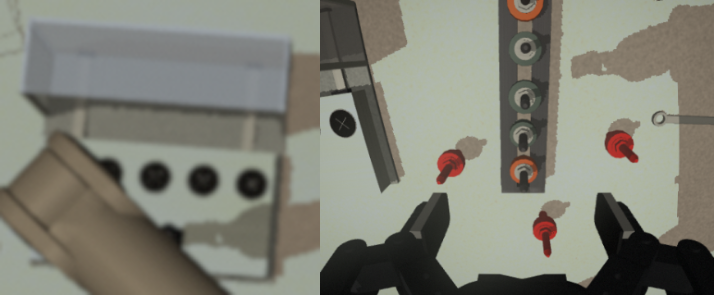

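View pics/w1.png

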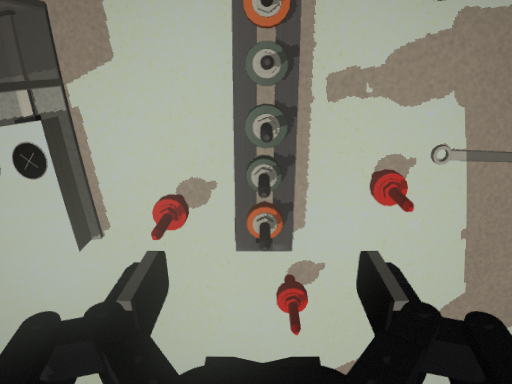

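Wrist view: the rest's 5 wheels lie in a column, top to bottom: orange (267,3), grey (266,63), grey (266,126), grey (264,176), orange (265,222). The carriage looks out, so next I measure the seals from a fresh top picture.

```bash
python3 - <<'E'
from h import *
c=snap('top','top2.png'); i=c['frame']; g=cv2.cvtColor(i,cv2.COLOR_BGR2GRAY)
m=(g<60).astype(np.uint8)[100:230,140:270]
n,l,st,ce=cv2.connectedComponentsWithStats(m)
for s,q in zip(st[1:],ce[1:]):
    if s[4]>25: print(s, q+[140,100], at(c,q+[140,100],.05)[:2])
e=(g[100:230,140:270]); 
cv2.imwrite('pics/v2.png',cv2.resize(i[90:220,135:275],None,fx=5,fy=4.6))
# wheels from wrist: outer-disc centres at z=.069
s=status.sense(); w=snap('wrist'); T=wristT(w,s)
for uv in [(267,3),(266,63),(266,126),(264,176),(265,222)]: print(at(w,uv,.067,T)[:2])
E
```

```text
[19 59 11 10 89] [163.65168539 163.5505618 ] [0.5787009 0.3737181]
[38 60 11 11 95] [183.07368421 165.07368421] [0.57164339 0.30808251]
[58 62 11 10 90] [202.62222222 166.5       ] [0.56494752 0.2422975 ]
[77 63 11 11 95] [222.16842105 167.90526316] [0.55836055 0.17674485]
[97 65 11 10 96] [241.89583333 169.5       ] [0.55114579 0.1107731 ]
[56 96  6  5 26] [198.53846154 198.15384615] [0.45857191 0.25691923]
[ 0.65060662 -0.200284  ]
[ 0.59599396 -0.18809347]
[ 0.53407322 -0.17541321]
[ 0.48078372 -0.16228249]
[ 0.42631176 -0.1522304 ]
```

Knob travel is about 110 mm, short of the 114 mm criterion, so I grip and pull again.

```bash
python3 - <<'E'
from h import *
a=-np.pi/2+RY; k=np.array([.4556,.2531])
robot.movep(V(k,.2),ori(a)); print(robot.line_to(V(k,.069),velocity=.12,threshold=12))
eoat.clamp(90); p=S(); print(p,S('grip_width'))
print(robot.line_to(p-V(RX*.02,0),velocity=.03,threshold=35)); q=S(); print(q,(q-p)[:2]@RX,S('force'))
robot.sleep(.3); q=S(); print(q,(q-p)[:2]@RX,S('force'))
E
```

```text
False
[0.45570184 0.25296316 0.0696834 ] 0.01858849879672201
True
[0.45610382 0.25305166 0.06974896] 0.00039087364904887375 [ 1.77443417  0.75505533 -0.06711192]
[0.45608506 0.2529894  0.06971182] 0.0003785569901682337 [ 1.64781771  1.6970404  -0.60962287]
```

```bash
python3 - <<'E'
from h import *
c=snap('top')
P=lambda x,y,z:at(c,(x/4+140-.375,y/4+95-.375),z)[:2]
s3=np.array([.565,.2423])
for p in [P(50,432,.008),P(447,460,.008)]: print('base front rel row',(p-s3)@RX,(p-s3)@RYv)
for p in [P(50,33,.153),P(474,64,.153)]: print('cover back top',(p-s3)@RX,(p-s3)@RYv)
for p in [P(37,150,.151),P(463,182,.151)]: print('cover front top',(p-s3)@RX,(p-s3)@RYv)
for p in [P(62,292,.05),P(446,321,.05)]: print('home carr front',(p-s3)@RX,(p-s3)@RYv)
# try moving again with no grip change, higher threshold
p=S(); f0=S('force'); r=robot.line_to(p-V(RX*.012,0),velocity=.02,threshold=60); q=S(); print(r,(q-p)[:2]@RX,S('force'))
E
```

```text
base front rel row -0.13080085654031373 0.1675474698987743
base front rel row -0.12882243143237287 -0.17328269291140583
cover back top 0.17614968582903784 0.165942911683326
cover back top 0.17482769701615447 -0.17380867883176904
cover front top 0.08034694664565137 0.16608345966352273
cover front top 0.0790762434610963 -0.17240118405258922
home carr front -0.01572346358910361 0.1594673966889652
home carr front -0.016228388066251338 -0.16447181013305426
False 9.084723643913257e-05 [ 23.32973064   3.9062513  -19.3395763 ]
```

The carriage is at its stop: base front is 130 mm before the row and the cover front 80 mm behind it, exactly as they should be when fully out. It must have started about 10 mm out. Next is the first wheel.

```bash
cat >> h.py <<'E'
W=[np.array(p) for p in [(.4258,-.1508),(.4807,-.1616),(.5338,-.1751),(.5955,-.1880),(.6509,-.1988)]]
C=np.array([.565,.2423]); SEAL=[C+RYv*.066*(2-i) for i in range(5)]
AR=-np.pi/2+SY; HOV=(np.array([.5367,-.1735])-SX*.03)
def hover_check(rem):
    robot.movep(V(HOV,.26),ori(AR)); s=status.sense(); w=snap('wrist','chk.png'); T=wristT(w,s)
    ref=cv2.imread('pics/w1.png'); d=cv2.absdiff(ref,w['frame']).mean(2)
    for i in rem:
        u,v=proj(w,V(W[i],.067),T).astype(int); print('diff',i,(u,v),round(d[max(v-20,0):max(v+20,1),u-20:u+20].mean(),1))
def pick(i):
    robot.movep(V(W[i],.17),ori(AR))
    print('down hit',robot.line_to(V(W[i],.089),velocity=.12,threshold=10),S())
    eoat.clamp(60); g=S('grip_width'); robot.line_to(V(W[i],.24),velocity=.25); print('grip',g,S('grip_width'))
def place(j,a,start=(0,0)):
    """start: offset (rack x,y) for search; returns offset found"""
    robot.movep(V(SEAL[j],.25),ori(a)); robot.line_to(V(SEAL[j]+RX*start[0]+RYv*start[1],.128),velocity=.2)
    h=2.2e-3; pts=[(x*h+(y%2)*h/2,y*h*.866) for x in range(-3,4) for y in range(-3,4)]
    pts=sorted([p for p in pts if np.hypot(*p)<6.2e-3],key=lambda p:(round(np.hypot(*p)/h),np.arctan2(p[1],p[0])))
    def probe(o):
        b=SEAL[j]+RX*(o[0]+start[0])+RYv*(o[1]+start[1]); z=S()[2]
        robot.line_to(V(b,max(z,ZT+.0025)),velocity=.1)
        robot.line_to(V(b,.0905),velocity=.06,threshold=8); robot.sleep(.02); return S()[2]
    ZT=.119
    for o in pts:
        z=probe(o); f=S('force'); print(np.round(np.array(o)*1e3,1),round(z,4),np.round(f,1))
        if z<.095: return o
        if z<.1165:
            ZT=z+.0005-.0025; best=(z,o)
            for r in (1.,1.8):
                for t in np.arange(0,2*np.pi,np.pi/4 if r<1.5 else np.pi/6):
                    oo=(o[0]+r*1e-3*np.cos(t),o[1]+r*1e-3*np.sin(t)); z=probe(oo); print('  fine',np.round(np.array(oo)*1e3,1),round(z,4))
                    if z<.095: return oo
            ZT=.119
def release():
    p=S(); eoat.let_go(); robot.line_to(V(p[:2],.25),velocity=.25); print('t',S('time_s'))
E
python3 - <<'E'
from h import *
eoat.let_go(); p=S(); robot.line_to(V(p[:2],.22),velocity=.25)
hover_check(range(5)); pick(0); print(S('time_s'))
for a in (RY,RY-np.pi):
  for j in (0,4): print(a,j,kinematics.ik(V(SEAL[j],.1),ori(a)))
E
```

```text
diff 0 (np.int64(264), np.int64(222)) 1.4
diff 1 (np.int64(263), np.int64(176)) 1.6
diff 2 (np.int64(265), np.int64(126)) 1.8
diff 3 (np.int64(266), np.int64(63)) 1.7
diff 4 (np.int64(265), np.int64(2)) 2.4
down hit False [ 0.42698782 -0.15080648  0.08976025]
grip 0.008707296768528123 0.008846363581742612
21.925
-0.102 0 [-0.1894086   0.79309971 -0.77684726  1.21403647  0.53914908  1.3375985
 -1.03260099]
-0.102 4 [ 0.4707929   0.66046833 -1.06416712  1.61301948  0.60457868  1.23369557
 -0.81410713]
-3.243592653589793 0 [-0.07549565  0.91092189 -1.08163934  1.20845349  0.7801293   1.44058831
  1.98056501]
-3.243592653589793 4 [-0.96751378  0.65584285  1.12586401  1.66830918 -0.62483301  1.22560072
 -2.94256306]
```

```bash
python3 - <<'E'
from h import *
print(place(4,RY)); print(S(),S('time_s'),S('grip_width'))
snap('wrist','w2.png')
E
```

```text
[0. 0.] 0.1188 [-0.1 -0.5  7.2]
[-1.1 -1.9] 0.1189 [0.1 0.  4.6]
[ 1.1 -1.9] 0.1185 [ 0.6 -0.3  4.5]
[2.2 0. ] 0.1187 [-0.6  0.4  4.7]
[1.1 1.9] 0.1189 [ 0.7 -0.4  5.9]
[-1.1  1.9] 0.119 [-0.7  0.1  4. ]
[-2.2  0. ] 0.119 [-0.6 -0.9  5.5]
[-3.3 -1.9] 0.119 [ 0.1 -0.1  5.6]
[-2.2 -3.8] 0.1189 [-0.9  0.4  5.3]
[ 0.  -3.8] 0.1188 [-0.6 -0.7  4.8]
[ 2.2 -3.8] 0.1169 [ 1.   0.5 -1.3]
[ 3.3 -1.9] 0.0911 [-0.3  0.3  4.8]
(0.0033, -0.0019052000000000001)
[0.55452403 0.10843742 0.09109179] 30.2333 0.008733716760431848
```

View pics/w2.png

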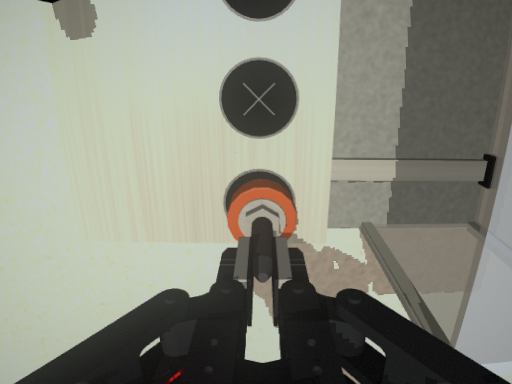

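Wrist view: the orange wheel stands in seal 5 at about (262,215), foot bottomed (TCP at 0.091). I continue with the others, guarded by a check before each pick.

```bash
sed -i "s/z<.1165/z<.1175/; s/^def hover_check(rem):/def hover_check(rem):\n    out=[]/; s/print('diff',i,(u,v),round(\(.*\),1))$/out.append(round(float(\1),1))/" h.py
sed -i "/out.append/a\    print('diff',out); return max(out)" h.py
cat > run.py <<'E'
from h import *
import sys
if sys.argv[1]=='r': release()
for i,j in eval(sys.argv[2]):
    if hover_check(range(i,5))>7: print('CHANGED'); break
    pick(i)
    if S('grip_width')<.006: print('EMPTY'); break
    o=place(j,RY); print('wheel',i,'seal',j,'->',o,S('time_s'))
    if o is None: break
    release()
E
python3 run.py r '[(1,3),(2,2)]'
```

```text
t 31.8
diff [10.0, 4.9, 5.5, 8.4]
CHANGED
```

View pics/chk.png

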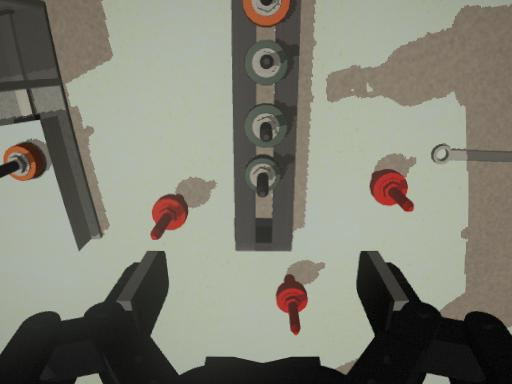

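The wheels are unchanged, at (264,175), (266,126), (266,62) and (267,3); the difference is only a 1-pixel shift. I relax the threshold.

```bash
sed -i 's/>7:/>17:/' run.py; python3 run.py n '[(1,3),(2,2)]'
```

```text
diff [11.9, 6.7, 6.4, 8.9]
down hit False [ 0.48192454 -0.16166529  0.09002291]
grip 0.008453052989806403 0.008380281260840915
[0. 0.] 0.1186 [ 0.4 -0.5  6.1]
[-1.1 -1.9] 0.1165 [ 0.6 -0.8 -2.2]
  fine [-0.1 -1.9] 0.1152
  fine [-0.4 -1.2] 0.1151
  fine [-1.1 -0.9] 0.1151
  fine [-1.8 -1.2] 0.1151
  fine [-2.1 -1.9] 0.1151
  fine [-1.8 -2.6] 0.1151
  fine [-1.1 -2.9] 0.1144
  fine [-0.4 -2.6] 0.0908
wheel 1 seal 3 -> (np.float64(-0.00039289321881345266), np.float64(-0.0026123067811865477)) 43.2333
t 44.75
diff [2.4, 2.7, 3.8]
down hit False [ 0.53477715 -0.17517573  0.09021018]
grip 0.008870156696636412 0.008688927883724863
[0. 0.] 0.1136 [-0.8 -0.3 -1.2]
  fine [1. 0.] 0.091
wheel 2 seal 2 -> (np.float64(0.001), np.float64(0.0)) 52.475
t 53.9917
```

```bash
python3 run.py n '[(3,1),(4,0)]'; python3 -c "
from h import *
robot.movep(V(HOV,.26),ori(AR)); snap('top','top3.png'); c=snap('scene','sc3.png')['frame']
cv2.imwrite('pics/v3.png',cv2.resize(c[80:330,150:420],None,fx=2.2,fy=2.2))"
```

```text
diff [2.4, 2.7]
down hit False [ 0.59627617 -0.18808034  0.09033006]
grip 0.00878950995574446 0.00878834401486174
[0. 0.] 0.1132 [ 0.7  0.2 -1.8]
  fine [1. 0.] 0.091
wheel 3 seal 1 -> (np.float64(0.001), np.float64(0.0)) 62.3167
t 63.8333
diff [5.0]
down hit False [ 0.65156961 -0.19890604  0.09034377]
grip 0.008864517378911497 0.008771149111853671
[0. 0.] 0.0911 [-1.1 -0.6  4.9]
wheel 4 seal 0 -> (0.0, 0.0) 72.35
t 73.8667
```

View pics/v3.png

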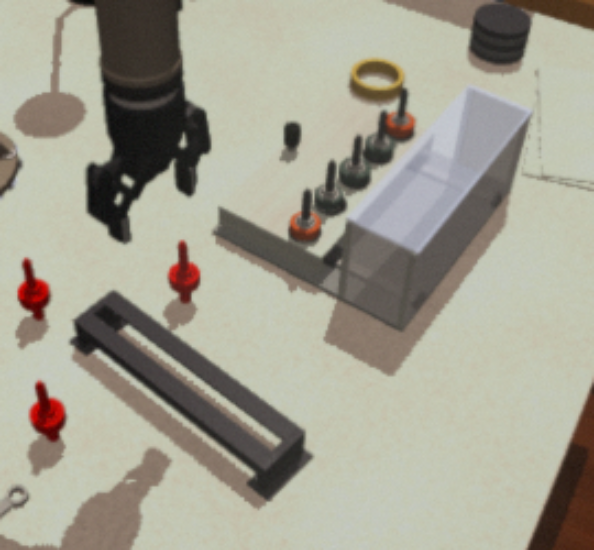

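All five wheels stand in their seals (crop pixels (305,220) to (400,120)) and the rest is empty. Next I push the carriage home.

```bash
python3 - <<'E'
from h import *
a=np.pi/2+RY; k=np.array([.4556,.2531])
if kinematics.ik(V(k,.069),ori(a)) is None: a-=np.pi
print(a); robot.movep(V(k,.22),ori(a)); print(robot.line_to(V(k,.069),velocity=.12,threshold=12))
eoat.clamp(90); p=S()
r=robot.line_to(p+V(RX*.123,0),velocity=.06,threshold=35); q=S(); print(r,(q-p)[:2]@RX,S('force'))
if (q-p)[:2]@RX<.117: r=robot.line_to(p+V(RX*.123,0),velocity=.03,threshold=45); q=S(); print(r,(q-p)[:2]@RX,S('force'))
robot.sleep(.2); eoat.let_go(); robot.line_to(V(S()[:2],.22),velocity=.2)
robot.movep(V(HOV,.26),ori(AR)); print(S('time_s'))
c=snap('top','top4.png')['frame']; d=snap('scene','sc4.png')['frame']
cv2.imwrite('pics/v4.png',cv2.hconcat([cv2.resize(c[90:220,140:270],(400,400)),cv2.resize(d[100:230,240:400],(400,400))]))
E
```

```text
1.4687963267948965
False
False 0.11882508976973447 [-7.88723055 -1.97023436  7.44933706]
85.725
```

View pics/v4.png

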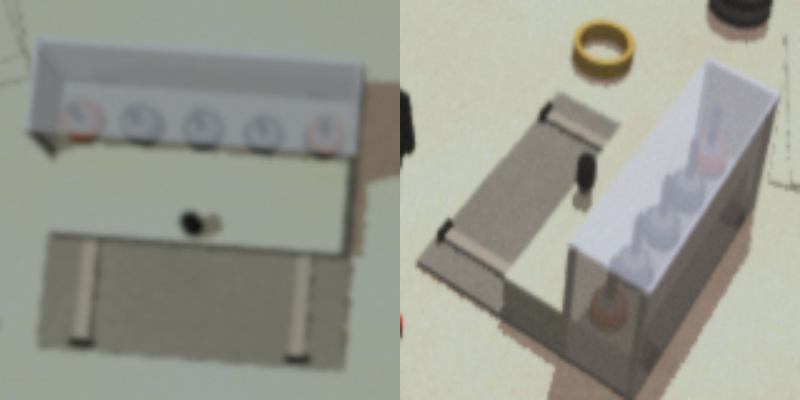

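The wheels are all upright under the cover. The stop itself was not felt, so I push once more until it is.

```bash
python3 - <<'E'
from h import *
a=np.pi/2+RY; k=np.array([.4556,.2531])+RX*.119
robot.movep(V(k,.22),ori(a)); print(robot.line_to(V(k,.069),velocity=.12,threshold=12))
eoat.clamp(90); p=S()
r=robot.line_to(p+V(RX*.012,0),velocity=.03,threshold=30); q=S(); print(r,(q-p)[:2]@RX,S('force'), (q[:2]-[.4556,.2531])@RX)
eoat.let_go(); robot.line_to(V(S()[:2],.22),velocity=.2)
robot.movep(V(HOV,.26),ori(AR)); print(S('time_s'))
c=snap('top'); g=c['frame']
d=cv2.absdiff(g,cv2.imread('pics/top0.png')); print([d[y-12:y+12,x-14:x+14].mean().round(1) for x,y in ((390,140),(123,196),(410,203))])
d=snap('scene')['frame']; cv2.imwrite('pics/v5.png',cv2.hconcat([cv2.resize(g[90:220,140:270],(400,400)),cv2.resize(d[100:230,240:400],(400,400))]))
E
```

```text
False
False 0.0008901545555512765 [-19.30836845  -5.79846128  14.11147297] 0.11995513711402886
93.4167
[np.float64(29.5), np.float64(7.7), np.float64(15.5)]
```

View pics/v5.png

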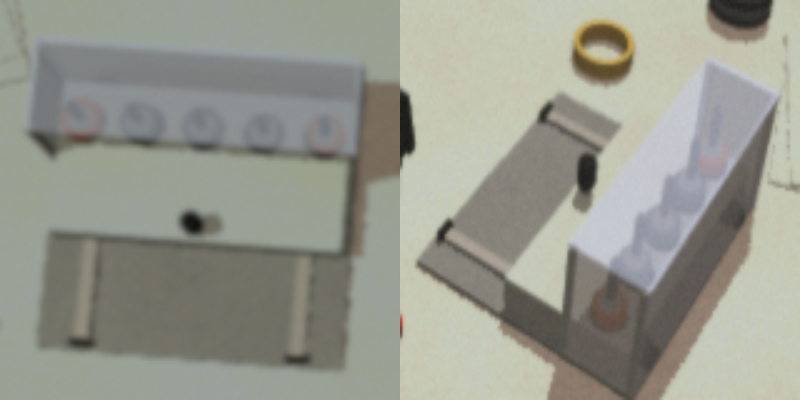

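The carriage is at its inner stop (0.120 m of travel, held against about 20 N) and the wheels are upright. I hand in.

```bash
python3 -c "
from h import *
print(job.finish_job())"
```

```text
the job is handed in; nothing more can be done
None
```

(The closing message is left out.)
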